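Index the sample wheel and open the shutter

ROBOT

A 6-joint arm with a two-finger parallel gripper is mounted at the origin on the work surface. World frame = base frame: x ahead of the robot, y to its left, z up, the work surface at z = 0. Lengths are in m, angles in degrees, forces in N, time in s.
With the tool pointing down it reaches from about 0.375 to 0.9 m from the base axis. Payload 3.1 kg.
Tool frame: the origin (TCP) lies at the very end of the fingers, on their centre line; the grasp point (between the pads) lies bot.grip_point_offset behind it (bot.grip_point_offset is the distance from the TCP to the grasp point, in m); z points along the fingers, y is the line along which they close (so a half turn about z gives the same grasp; the last joint's range is limited). The gripper opens to 87 mm and grips with 3 to 60 N. Pads are 19 mm wide; open, the fingers measure 117 mm over their backs; the gripper's body (75 mm by 190 mm) begins 51 mm behind the grasp point.
Start: joints at [-77.951, 30.224, 82.088, -0, 67.689, -10.227], TCP at [0.237, -0.578, 0.223] pointing down, gripper open.
Joint ranges: [-176.69, 176.69], [-43.24, 126.21], [12.49, 139.97], [-82, 262], [0, 151.66], [-163.58, 163.58]. Speed limits (degrees/s): [159.86, 159.86, 180, 180, 180, 180].

INTERFACE

Orientations are given as a 3x3 rotation matrix whose columns are the frame's x, y, z axes.
In Python, from rig import bot, viewer, ticket gives the robot as it stands.
- The arm moves only by the tool servo_tool, never from a script. Its argument "targets" is a list of rows, each an object with "offset": the shift along the tool's x, y, z in m, a list of three; "dr": the turn, a rotation vector about the tool's x, y, z in degrees, a list of three. In form: [{"offset": [x, y, z], "dr": [ax, ay, az]}, ...]. A call has 1 to 20 rows; each row is the pose to reach, as a shift and turn from the pose commanded when the call began, along the tool's axes at that moment; what a row does not reach only later rows make up. A row lasts 1/12 s, in which the tool goes at most 41.7 mm and 7.16 degrees, less where a joint would pass 70% of its speed; a pose out of reach is approached as far as the arm can. A call with a gripper value outside its range is refused whole. "gripper" is the gripper command: -1 is fully open, 1 is shut, values between are in proportion, set as the call begins (left out, the last holds). The fingers move at their own pace and stop on an object; the grip force is fixed at half the most. Time passes only in rows, so rows that repeat a pose let the fingers close. It gives the time, the measured TCP pose, the force, the opening and the grip force at its end, in the units of the state.
- bot.read_state(): the state, without advancing time (a new reading comes with each control period).
- viewer.capture(name): name is "scene" or "top"; returns a dict with "color" (480x640x3 uint8, red, green, blue), "camera_matrix" (3x3 intrinsics, pixels), "R" (3x3) and "t" (3): a world point X has camera coordinates R X + t. Camera axes: x right, y down, z forward; pixel columns grow to the right and rows downward; lengths in m; the calibration is good to about 2 mm. A picture is of the moment at which its call begins. There is no depth.
- ticket.hand_in(): hands the job in; it is judged then, once.
The state is a dict: "time_s": time; "joint_positions": joint angles; "qvel": joint speeds; "tau": joint torques, N m; "position": TCP position; "tcp_rot": TCP orientation; "force": force on the tool from outside, world axes, zero at the start; "moment": the same for the moment, N m; "opening": opening from 0.0 (shut) to 1.0 (fully open); "grasp_force": force on a finger pad.
Only numpy, scipy, OpenCV 4.12 (cv2) and the standard library are available. Lean on these libraries where they do the work, as an engineer would, in place of code of your own. Each camera call takes 0.05 s, during which the arm holds its last target. There are 200 camera calls.

TASK

With a fingertip, push one of the bare arms of the sample wheel round until the tall vial stands squarely in front of the snout of the measuring head, keeping the shutter closed meanwhile; then push the shutter lever on top of the head clockwise (seen from above) until it is fully open against its stop. Do not touch or lift the two vials on the wheel, which must stay upright in their cups, and leave everything else on the table where it is.

Things in the scene. Friction and masses are not known exactly. Their poses are not given: they have to be found in the camera images.
- changer: Fixed grey base of the sample changer: a round plate of 150 mm radius, 8 mm thick, and the measuring head, a grey box 90 (along x) x 80 x 78 mm whose front face is 190 mm from the wheel's axis and whose top is 86 mm above the table. Origin on the wheel's axis at table height; its x axis points from the wheel's axis to the head, z is up.
- wheel: Aluminium sample wheel on an upright axis through its origin (8 mm above the table); turns more than a full turn either way, needs about 2 N at 70 mm radius, stays where left, does not coast. Three arms along its x axis and at +120 and -120 degrees: bars 12 mm wide, 32 to 48 mm above the table, bare from 26 to 101 mm radius. Hub radius 26 mm, top 54 mm up; its cap, 24 mm wide, to 62 mm.
- cup_tall (a point): Centre of the rim of the cup at the end of the wheel's x arm, which holds the tall vial. Each cup: centre 120 mm from the axis, outer radius 19 mm, inner radius 14 mm, floor 38 mm and rim 62 mm above the table.
- cup_short (a point): Centre of the rim of the like cup on the arm at +120 degrees (counter-clockwise from above) from the tall vial's arm; it holds the short vial.
- cup_empty (a point): Centre of the rim of the like cup on the arm at -120 degrees; it is empty.
- tall_vial: Loose amber glass vial with a white cap, 26 mm diameter, 55 mm tall, standing loosely (about 1.3 mm play all round) in one of the wheel's cups, so its top is 93 mm above the table. Origin at the centre of its underside. It rides with the wheel.
- short_vial: Loose glass vial like the tall one but only 34 mm tall, top 72 mm above the table, standing in another cup of the wheel. Origin at the centre of its underside.
- focus (a point): Point where the tall vial's axis must stand: on the line of the snout, 120 mm from the wheel's axis, 68 mm above the table (49 mm in front of the snout's mouth).
- snout (a point): Centre of the mouth of the snout, a dark tube of 22 mm diameter that sticks out of the head's front towards the wheel's axis, 169 mm from that axis, 68 mm above the table.
- shutter (a joint): Shutter lever angle, rad: 0 closed (lever points from its pivot straight to the wheel's axis, its blade hangs in front of the snout), grows as the lever swings clockwise seen from above, 1.4 at its stop (fully open). Stays where it is left; takes about 1.5 N of push at 45 mm from the pivot.
- shutter_pivot (a point): On the upright pivot axis of the shutter lever, on top of the head 225 mm from the wheel's axis, 98 mm above the table. A round boss of 13 mm radius surrounds it, up to 108 mm above the table.
- shutter_tip (a point): End of the shutter lever, 66 mm from the pivot. The lever is an aluminium bar 12 mm wide that lies 90 to 106 mm above the table (4 mm above the head's top), bare on both sides from 13 to 64 mm from the pivot. Below its end hangs the blade, a plate 34 mm wide and 3 mm thick, square to the lever, down to 48 mm above the table.
- spare_vial: loose amber glass vial with a white cap, 26 mm diameter, 55 mm tall, standing on the table near the wheel on the side away from the head; origin at the centre of its underside. Not part of the job.
- screwdriver: loose screwdriver, 150 mm long, lying near the changer; origin under its middle. Not part of the job.
- electrode_block: loose black block 110 x 70 x 22 mm with small holes and four short rods; origin at the centre of its underside. Not part of the job.
- wash_bottle: loose white bottle, 64 mm diameter, 160 mm tall; origin at the centre of its underside. Not part of the job.
- carton_a: loose cardboard carton 60 x 100 x 55 mm; origin at the centre of its underside. Not part of the job.
- carton_b: loose paper carton 70 x 90 x 70 mm; origin at the centre of its underside. Not part of the job.
- dish: loose white dish, 90 mm diameter, 18 mm tall; origin at the centre of its underside. Not part of the job.

How it is judged:
By the outcome, as a careful person would: the job done as asked, in the order asked, and still so for the second after the job is handed in, with the robot touching nothing.
It also fails if it takes over 58 s, if anything falls off the work surface, if the arm or the gripper's body presses on something with over 40 N, if the wrist force passes 120 N, or if a joint passes its speed limit or range.

## Working session

There is one attempt and no reset: what is moved stays moved. The work goes in short steps, Python scripts to look and compute and a tool call to move; the robot and the scene stay as the last step left them, time stands still between calls to the robot, and variables do not carry over. Pictures are saved under pics/ and viewed, at most 10 in all, crops included, and the job is handed in when it is done.

Besides the shell and the picture viewer there is one more tool, called after "Emit:" as name(argument=value, ...) on one line, values as JSON. servo_tool: Moves the arm, as the interface text tells. Its arguments: {"type":"object","properties":{"targets":{"type":"array"},"gripper":{"type":"number"}},"required":["targets"]}

```bash
mkdir -p pics
python3 - <<'E'
from rig import bot, viewer
import cv2,pickle
for n in("scene","top"):
    c=viewer.capture(n); cv2.imwrite(f"pics/{n}0.png",c["color"][:,:,::-1]); pickle.dump(c,open(f"{n}0.pkl","wb"))
    print(n,c["camera_matrix"].round(1).tolist(),c["R"].round(3).tolist(),c["t"].round(3).tolist())
s=bot.read_state();print(s["time_s"],s["tcp_rot"],s["position"],s["opening"],bot.grip_point_offset)
E
```

```text
scene [[543.9, 0.0, 324.6], [0.0, 543.9, 246.1], [0.0, 0.0, 1.0]] [[-0.374, 0.928, -0.008], [0.733, 0.29, -0.615], [-0.568, -0.235, -0.789]] [0.228, -0.35, 1.596]
top [[529.9, 0.0, 320.8], [0.0, 529.9, 240.2], [0.0, 0.0, 1.0]] [[-0.002, -1.0, -0.023], [-0.987, 0.006, -0.162], [0.162, 0.022, -0.987]] [0.005, 0.528, 1.441]
0.1 [[ 9.25366759e-01  3.79072798e-01 -4.17690453e-04]
 [ 3.79072890e-01 -9.25364923e-01  1.87184266e-03]
 [ 3.23048541e-04 -1.89047610e-03 -9.99998161e-01]] [ 0.23681165 -0.57770162  0.22168723] 0.9979277295184189 0.0187
```

View pics/top0.png

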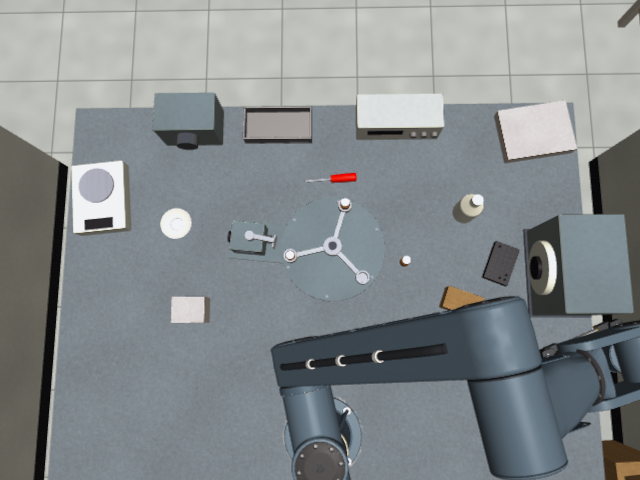

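View pics/scene0.png

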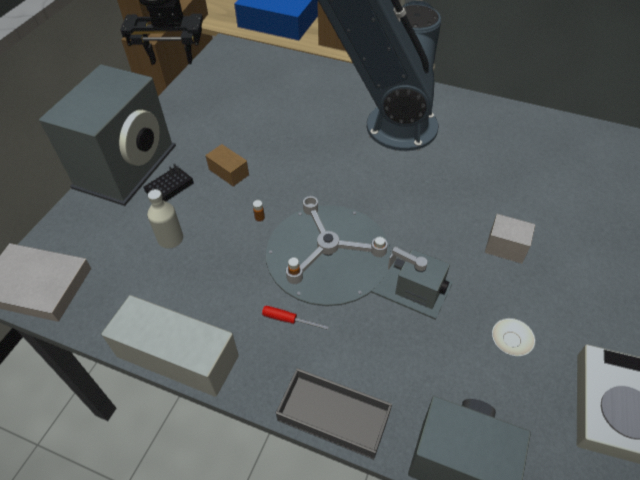

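The top view shows the hub at about (333,245), the tall vial (345,203), short vial (290,255), empty cup (363,278) and lever pivot (249,236), with the tip at about (275,241). In the scene view the tall vial is at (293,265) and amber. I'll measure these from an enlarged crop.

```bash
cat > h.py <<'E'
import numpy as np,cv2,pickle
def ray(c,u,v,z):
    K,R,t=map(np.array,(c["camera_matrix"],c["R"],c["t"])); d=R.T@np.linalg.solve(K,[u,v,1.]); o=-R.T@t
    return (o+d*(z-o[2])/d[2])
def proj(c,X):
    p=c["camera_matrix"]@(np.array(c["R"])@np.array(X,float)+c["t"]); return p[:2]/p[2]
E
python3 - <<'E'
from h import *
c=pickle.load(open("top0.pkl","rb"));im=c["color"][:,:,::-1]
cr=cv2.resize(im[180:310,220:400],None,fx=4.4,fy=4.4,interpolation=cv2.INTER_CUBIC);cv2.imwrite("pics/crop0.png",cr)
for n,u,v,z in[("hub",333,245,.062),("tall",345,203,.093),("short",290,255,.072),("empty",363,278,.062),("piv",249,235.5,.108),("tip",275,240,.106)]:print(n,ray(c,u,v,z).round(4))
E
```

```text
hub [ 0.5112 -0.031   0.062 ]
tall [ 0.6224 -0.0644  0.093 ]
short [0.4827 0.0868 0.072 ]
empty [ 0.4197 -0.1122  0.062 ]
piv [0.5313 0.1947 0.108 ]
tip [0.5189 0.1247 0.106 ]
```

View pics/crop0.png

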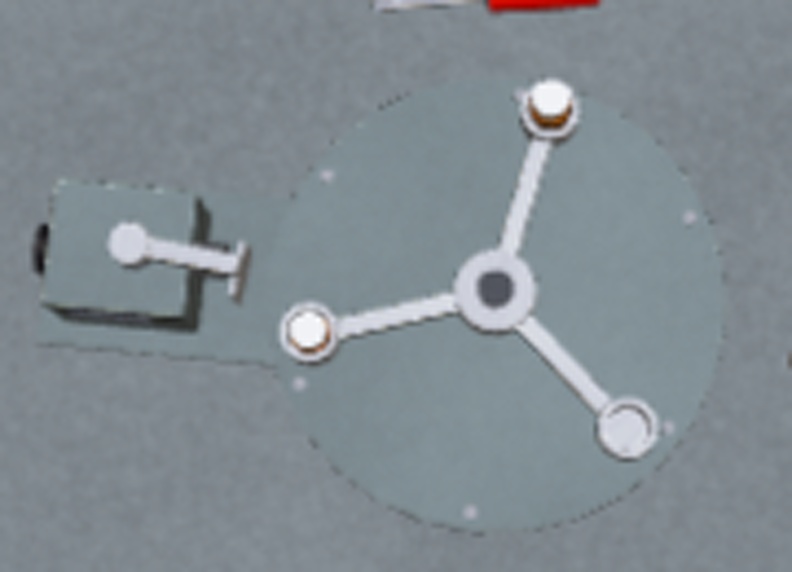

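The crop gives cap and rim centres in full-image pixels: hub (332.8,246), tall vial (345.3,202.1), short vial (290.1,255.1), empty cup (362.8,277.6) and pivot (249.4,235.3). I'll cross-check the directions in the scene view.

Run:
```python
from h import *
c=pickle.load(open("scene0.pkl","rb"));im=c["color"][:,:,::-1]
cv2.imwrite("pics/crop1.png",cv2.resize(im[180:325,255:460],None,fx=3.9,fy=3.9,interpolation=cv2.INTER_CUBIC))
```

```text
(no output)
```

View pics/crop1.png

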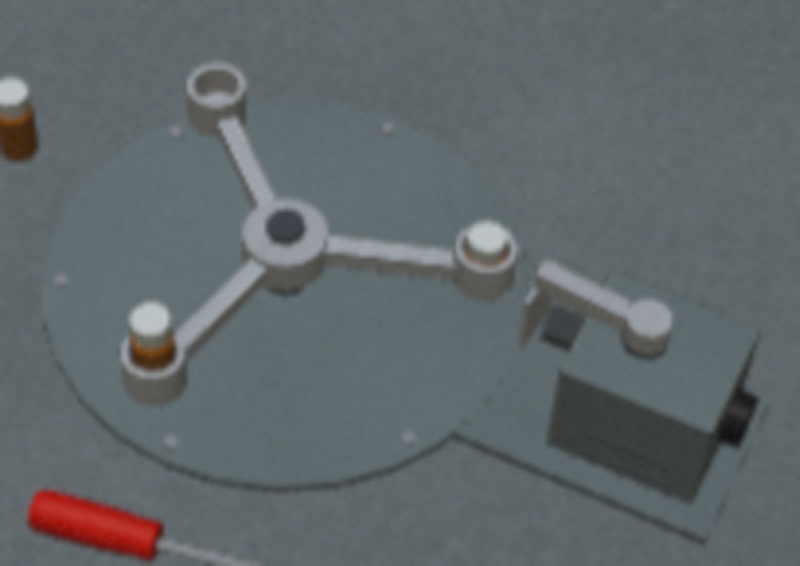

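The scene crop shows the hub cap at (286,224), empty rim (216,86), pivot boss (648,320), tall cap (150,316) and short cap (489,237), all in crop pixels. The shutter blade hangs closed in front of the snout.

Run:
```python
from h import *
T=pickle.load(open("top0.pkl","rb"));S=pickle.load(open("scene0.pkl","rb"))
a=lambda x,y:((x+.5)/4.4-.5+220,(y+.5)/4.4-.5+180)
b=lambda x,y:((x+.5)/3.9-.5+255,(y+.5)/3.9-.5+180)
P={}
for n,p,q,z in[("hub",(496,289),(286,224),.062),("tall",(551,97),(150,316),.093),("short",(308,329),(489,237),.072),("empty",(628,429),(216,86),.062),("piv",(129,243),(648,320),.108)]:
    x,y=ray(T,*a(*p),z),ray(S,*b(*q),z); P[n]=(x+y)[:2]/2; print(n,x.round(4),y.round(4))
for i,o in(("tall",0),("short",-120),("empty",120),("piv",0)):
    d=P[i]-P["hub"];print(i,np.hypot(*d).round(4),(np.degrees(np.arctan2(d[1],d[0]))+o).round(1))
# plate circle centre check from bolt marks
m=np.array([ray(T,*a(*p),.008)[:2] for p in[(327,175),(689,217),(669,428),(471,512),(299,383)]])
A=np.c_[2*m,np.ones(5)];s=np.linalg.lstsq(A,(m**2).sum(1),rcond=None)[0];print("bolts centre",s[:2])
```

```text
hub [ 0.5104 -0.0292  0.062 ] [ 0.5128 -0.0299  0.062 ]
tall [ 0.6262 -0.064   0.093 ] [ 0.6252 -0.0668  0.093 ]
short [0.4844 0.0879 0.072 ] [0.4856 0.0873 0.072 ]
empty [ 0.4221 -0.1105  0.062 ] [ 0.4256 -0.112   0.062 ]
piv [0.5331 0.1949 0.108 ] [0.537  0.1931 0.108 ]
tall 0.1196 -17.4
short 0.1201 -17.2
empty 0.1199 -17.0
piv 0.2248 84.0
bolts centre [ 0.5111326  -0.02875733]
```

Emit:
servo_tool(targets=[{"offset":[0.01,-0.011,0],"dr":[0,0,-0.6]},{"offset":[0.03,-0.033,0],"dr":[0,0,-1.7]},{"offset":[0.055,-0.06,0],"dr":[0,0,-3]},{"offset":[0.08,-0.087,0],"dr":[0,0,-4.4]},{"offset":[0.105,-0.114,0],"dr":[0,0,-5.7]},{"offset":[0.13,-0.141,0],"dr":[0,0,-7]},{"offset":[0.155,-0.168,0],"dr":[0,0,-8.4]},{"offset":[0.18,-0.195,0],"dr":[0,0,-9.7]},{"offset":[0.205,-0.222,0],"dr":[0,0,-11]},{"offset":[0.23,-0.25,0],"dr":[0,0,-12.4]},{"offset":[0.255,-0.277,0],"dr":[0,0,-13.7]},{"offset":[0.28,-0.304,0],"dr":[0,0,-15]},{"offset":[0.305,-0.331,0],"dr":[0,0,-16.4]},{"offset":[0.33,-0.358,0],"dr":[0,0,-17.7]},{"offset":[0.355,-0.386,0],"dr":[0,0,-19]},{"offset":[0.372,-0.405,0],"dr":[0,0,-20]},{"offset":[0.382,-0.416,0],"dr":[0,0,-20.5]},{"offset":[0.382,-0.416,0],"dr":[0,0,-20.5]},{"offset":[0.382,-0.416,0],"dr":[0,0,-20.5]}], gripper=1)

```text
time_s: 1.68
position: [0.4326, -0.048, 0.2223]
tcp_rot: [[0.732, 0.681, -0.001], [0.681, -0.732, -0.0], [-0.001, -0.0, -1.0]]
force: [-0.1, -0.5, 0.0]
opening: 0.006
grasp_force: 0.0
```

Emit:
servo_tool(targets=[{"offset":[0,0,0.01]},{"offset":[0,0,0.03]},{"offset":[0,0,0.055]},{"offset":[0,0,0.08]},{"offset":[0,0,0.105]},{"offset":[0,0,0.13]},{"offset":[0,0,0.15]},{"offset":[0,0,0.168]},{"offset":[0,0,0.18]},{"offset":[0,0,0.185]},{"offset":[0,0,0.185]},{"offset":[0,0,0.185]}])

```text
$.targets[0]: bad value
```

Run:
```python
from rig import bot, viewer
from h import *
o=[]
for n,(r0,r1,c0,c1) in{"scene":(130,300,250,450),"top":(170,330,220,420)}.items():
    c=viewer.capture(n); o.append(cv2.resize(c["color"][r0:r1,c0:c1,::-1],(400,int(2*(r1-r0))),interpolation=cv2.INTER_CUBIC)[:320])
cv2.imwrite("pics/a.png",np.hstack(o)); s=bot.read_state();print(s["position"],s["force"])
```

```text
[ 0.43248612 -0.04913664  0.22241313] [ 0.83777819  0.09002107 -0.39285968]
```

View pics/a.png

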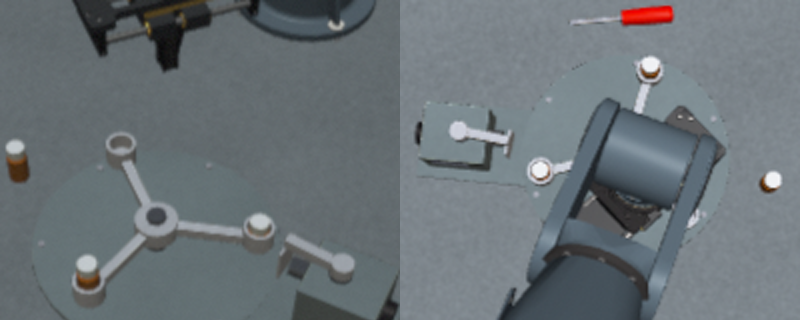

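The move was refused because "dr" is required. The picture shows the shut fingers (left half, about (168,55)) still high, on the intended side of the empty arm. Descending now.

Emit:
servo_tool(targets=[{"offset":[0,0,0.01],"dr":[0,0,0]},{"offset":[0,0,0.03],"dr":[0,0,0]},{"offset":[0,0,0.055],"dr":[0,0,0]},{"offset":[0,0,0.08],"dr":[0,0,0]},{"offset":[0,0,0.105],"dr":[0,0,0]},{"offset":[0,0,0.13],"dr":[0,0,0]},{"offset":[0,0,0.15],"dr":[0,0,0]},{"offset":[0,0,0.168],"dr":[0,0,0]},{"offset":[0,0,0.18],"dr":[0,0,0]},{"offset":[0,0,0.185],"dr":[0,0,0]},{"offset":[0,0,0.185],"dr":[0,0,0]}])

```text
time_s: 2.7
position: [0.4321, -0.0495, 0.0366]
tcp_rot: [[0.735, 0.678, -0.002], [0.678, -0.735, 0.001], [-0.001, -0.002, -1.0]]
force: [0.3, 0.4, -0.2]
opening: 0.003
grasp_force: 0.0
```

Emit:
servo_tool(targets=[{"offset":[0,0.004,0],"dr":[0,0,0]},{"offset":[0,0.008,0],"dr":[0,0,0]},{"offset":[0,0.012,0],"dr":[0,0,0]},{"offset":[0,0.015,0],"dr":[0,0,0]},{"offset":[0,0.017,0],"dr":[0,0,0]},{"offset":[0,0.017,0],"dr":[0,0,0]}])

```text
time_s: 3.2
position: [0.4452, -0.0616, 0.038]
tcp_rot: [[0.734, 0.679, 0.002], [0.679, -0.734, -0.001], [0.001, 0.002, -1.0]]
force: [-0.0, -0.1, -0.1]
opening: 0.006
grasp_force: 0.0
```

Run:
```python
import numpy as np
for t in [1,3,5.5,8.5,11.5,14.5,17.5,20.5,23.5,26.5,29.5,32.5,35.5,38.5,41,43,44.5,45]:
    a=np.radians(t);c,s=np.cos(a),np.sin(a);print('{"offset": [%.4f, %.4f, 0], "dr": [0, 0, %g]}'%(.07*(1-c)-.023*s,.023*(1-c)+.07*s,-t),end=', ')
```

```text
{"offset": [-0.0004, 0.0012, 0], "dr": [0, 0, -1]}, {"offset": [-0.0011, 0.0037, 0], "dr": [0, 0, -3]}, {"offset": [-0.0019, 0.0068, 0], "dr": [0, 0, -5.5]}, {"offset": [-0.0026, 0.0106, 0], "dr": [0, 0, -8.5]}, {"offset": [-0.0032, 0.0144, 0], "dr": [0, 0, -11.5]}, {"offset": [-0.0035, 0.0183, 0], "dr": [0, 0, -14.5]}, {"offset": [-0.0037, 0.0221, 0], "dr": [0, 0, -17.5]}, {"offset": [-0.0036, 0.0260, 0], "dr": [0, 0, -20.5]}, {"offset": [-0.0034, 0.0298, 0], "dr": [0, 0, -23.5]}, {"offset": [-0.0029, 0.0337, 0], "dr": [0, 0, -26.5]}, {"offset": [-0.0023, 0.0375, 0], "dr": [0, 0, -29.5]}, {"offset": [-0.0014, 0.0412, 0], "dr": [0, 0, -32.5]}, {"offset": [-0.0003, 0.0449, 0], "dr": [0, 0, -35.5]}, {"offset": [0.0009, 0.0486, 0], "dr": [0, 0, -38.5]}, {"offset": [0.0021, 0.0516, 0], "dr": [0, 0, -41]}, {"offset": [0.0031, 0.0539, 0], "dr": [0, 0, -43]}, {"offset": [0.0040, 0.0557, 0], "dr": [0, 0, -44.5]}, {"offset": [0.0042, 0.0562, 0], "dr": [0, 0, -45]},
```

Emit:
servo_tool(targets=[{"offset":[-0.0004,0.0012,0],"dr":[0,0,-1]},{"offset":[-0.0011,0.0037,0],"dr":[0,0,-3]},{"offset":[-0.0019,0.0068,0],"dr":[0,0,-5.5]},{"offset":[-0.0026,0.0106,0],"dr":[0,0,-8.5]},{"offset":[-0.0032,0.0144,0],"dr":[0,0,-11.5]},{"offset":[-0.0035,0.0183,0],"dr":[0,0,-14.5]},{"offset":[-0.0037,0.0221,0],"dr":[0,0,-17.5]},{"offset":[-0.0036,0.026,0],"dr":[0,0,-20.5]},{"offset":[-0.0034,0.0298,0],"dr":[0,0,-23.5]},{"offset":[-0.0029,0.0337,0],"dr":[0,0,-26.5]},{"offset":[-0.0023,0.0375,0],"dr":[0,0,-29.5]},{"offset":[-0.0014,0.0412,0],"dr":[0,0,-32.5]},{"offset":[-0.0003,0.0449,0],"dr":[0,0,-35.5]},{"offset":[0.0009,0.0486,0],"dr":[0,0,-38.5]},{"offset":[0.0021,0.0516,0],"dr":[0,0,-41]},{"offset":[0.0031,0.0539,0],"dr":[0,0,-43]},{"offset":[0.004,0.0557,0],"dr":[0,0,-44.5]},{"offset":[0.0042,0.0562,0],"dr":[0,0,-45]},{"offset":[0.0042,0.0562,0],"dr":[0,0,-45]}])

```text
time_s: 4.78
position: [0.4846, -0.0991, 0.0374]
tcp_rot: [[0.038, 0.999, -0.002], [0.999, -0.038, 0.001], [0.001, -0.002, -1.0]]
force: [-2.9, -1.2, -0.1]
opening: 0.0
grasp_force: 0.8
```

Run:
```python
from rig import bot, viewer
from h import *
c=viewer.capture("scene"); pickle.dump(c,open("s1.pkl","wb"))
cv2.imwrite("pics/b.png",cv2.resize(c["color"][180:325,255:460,::-1],None,fx=3.9,fy=3.9,interpolation=cv2.INTER_CUBIC)); s=bot.read_state();print(s["position"],s["force"])
```

```text
[ 0.48462279 -0.09911828  0.03736784] [-2.27492158 -0.38843649  0.07239748]
```

View pics/b.png

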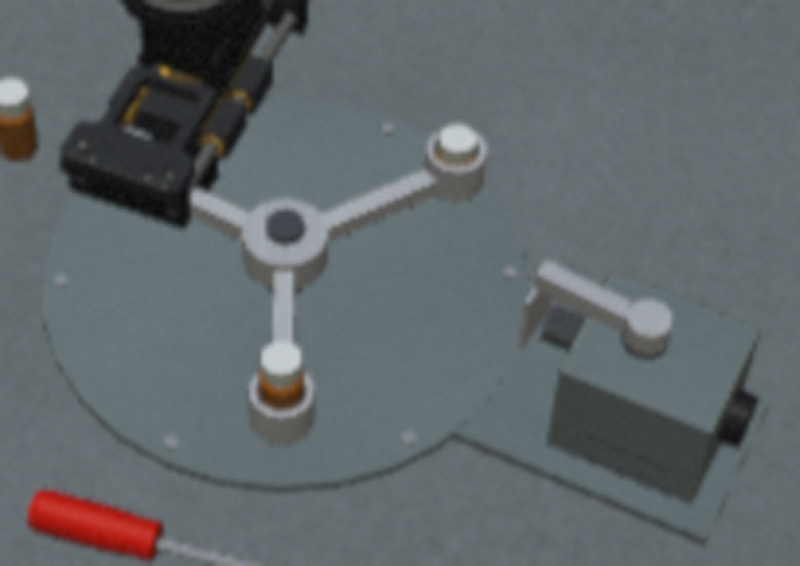

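The wheel turns as intended, with the tall cap now at crop (281,356), the short cap at (458,139) and both vials upright. Next I'll work out the wheel angle.

```bash
python3 - <<'E'
from h import *
S=pickle.load(open("s1.pkl","rb"));b=lambda x,y:((x+.5)/3.9-.5+255,(y+.5)/3.9-.5+180)
h=ray(S,*b(286,224),.062)
for p,z,o in(((281,356),.093,0),((458,139),.072,-120)):
    d=ray(S,*b(*p),z)-h;print(np.hypot(d[0],d[1]),np.degrees(np.arctan2(d[1],d[0]))+o)
E
python3 - <<'E'
import numpy as np
for t in [1,3,5.5,9,12.5,16,19.5,23,26.5,30,33.5,37,40.5,44,47,49.5,51,52]:
    a=np.radians(t);c,s=np.cos(a),np.sin(a);print('{"offset": [%.4f, %.4f, 0], "dr": [0, 0, %g]}'%(.07*(1-c)-.023*s,.023*(1-c)+.07*s,-t),end=', ')
E
```

```text
0.11823785948387064 20.437763862852545
0.11968925256954382 20.767766931967742
{"offset": [-0.0004, 0.0012, 0], "dr": [0, 0, -1]}, {"offset": [-0.0011, 0.0037, 0], "dr": [0, 0, -3]}, {"offset": [-0.0019, 0.0068, 0], "dr": [0, 0, -5.5]}, {"offset": [-0.0027, 0.0112, 0], "dr": [0, 0, -9]}, {"offset": [-0.0033, 0.0157, 0], "dr": [0, 0, -12.5]}, {"offset": [-0.0036, 0.0202, 0], "dr": [0, 0, -16]}, {"offset": [-0.0037, 0.0247, 0], "dr": [0, 0, -19.5]}, {"offset": [-0.0034, 0.0292, 0], "dr": [0, 0, -23]}, {"offset": [-0.0029, 0.0337, 0], "dr": [0, 0, -26.5]}, {"offset": [-0.0021, 0.0381, 0], "dr": [0, 0, -30]}, {"offset": [-0.0011, 0.0425, 0], "dr": [0, 0, -33.5]}, {"offset": [0.0003, 0.0468, 0], "dr": [0, 0, -37]}, {"offset": [0.0018, 0.0510, 0], "dr": [0, 0, -40.5]}, {"offset": [0.0037, 0.0551, 0], "dr": [0, 0, -44]}, {"offset": [0.0054, 0.0585, 0], "dr": [0, 0, -47]}, {"offset": [0.0070, 0.0613, 0], "dr": [0, 0, -49.5]}, {"offset": [0.0081, 0.0629, 0], "dr": [0, 0, -51]}, {"offset": [0.0088, 0.0640, 0], "dr": [0, 0, -52]},
```

Emit:
servo_tool(targets=[{"offset":[-0.0004,0.0012,0],"dr":[0,0,-1]},{"offset":[-0.0011,0.0037,0],"dr":[0,0,-3]},{"offset":[-0.0019,0.0068,0],"dr":[0,0,-5.5]},{"offset":[-0.0027,0.0112,0],"dr":[0,0,-9]},{"offset":[-0.0033,0.0157,0],"dr":[0,0,-12.5]},{"offset":[-0.0036,0.0202,0],"dr":[0,0,-16]},{"offset":[-0.0037,0.0247,0],"dr":[0,0,-19.5]},{"offset":[-0.0034,0.0292,0],"dr":[0,0,-23]},{"offset":[-0.0029,0.0337,0],"dr":[0,0,-26.5]},{"offset":[-0.0021,0.0381,0],"dr":[0,0,-30]},{"offset":[-0.0011,0.0425,0],"dr":[0,0,-33.5]},{"offset":[0.0003,0.0468,0],"dr":[0,0,-37]},{"offset":[0.0018,0.051,0],"dr":[0,0,-40.5]},{"offset":[0.0037,0.0551,0],"dr":[0,0,-44]},{"offset":[0.0054,0.0585,0],"dr":[0,0,-47]},{"offset":[0.007,0.0613,0],"dr":[0,0,-49.5]},{"offset":[0.0081,0.0629,0],"dr":[0,0,-51]},{"offset":[0.0088,0.064,0],"dr":[0,0,-52]},{"offset":[0.0088,0.064,0],"dr":[0,0,-52]}])

```text
time_s: 6.42
position: [0.5505, -0.0932, 0.0377]
tcp_rot: [[-0.764, 0.645, 0.001], [0.645, 0.764, -0.0], [-0.001, 0.001, -1.0]]
force: [0.4, -0.1, 0.5]
opening: 0.007
grasp_force: 0.2
```

Run:
```python
from rig import bot, viewer
from h import *
c=viewer.capture("scene"); pickle.dump(c,open("s2.pkl","wb"))
cv2.imwrite("pics/c.png",cv2.resize(c["color"][180:325,255:460,::-1],None,fx=3.9,fy=3.9,interpolation=cv2.INTER_CUBIC)); s=bot.read_state();print(s["position"],s["force"])
```

```text
[ 0.55021337 -0.09300447  0.03765461] [ 0.56354348  1.03230286 -0.81114658]
```

View pics/c.png

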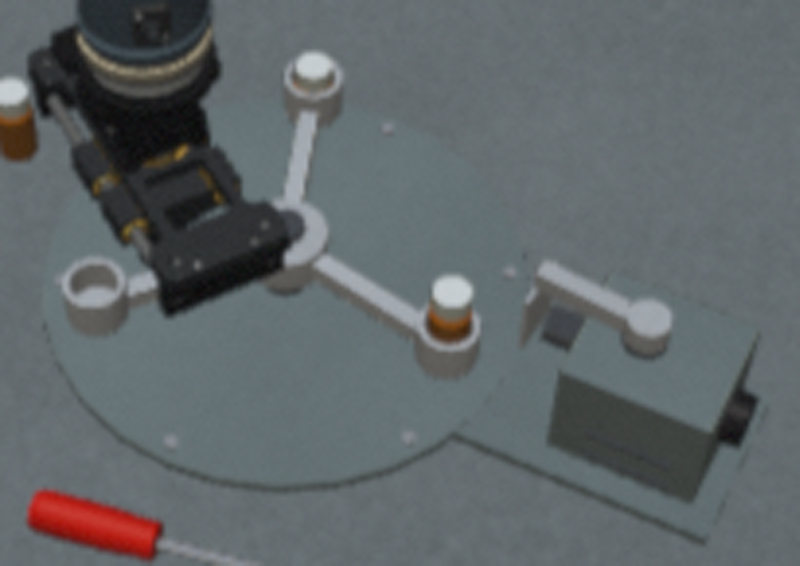

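The tall cap is at (453,291), empty rim (95,284) and short cap (315,67), with the vials upright and the spare vial untouched.

```bash
cat >> h.py <<'E'
b=lambda x,y:((x+.5)/3.9-.5+255,(y+.5)/3.9-.5+180)
def ang(S,L):
    h=ray(S,*b(286,224),.062)
    for p,z,o in L:
        d=ray(S,*b(*p),z)-h;print(np.hypot(d[0],d[1]).round(4),(np.degrees(np.arctan2(d[1],d[0]))+o).round(2))
E
python3 - <<'E'
from h import *
S=pickle.load(open("s2.pkl","rb"))
ang(S,[((453,291),.093,0),((315,67),.072,-120),((95,284),.062,120),((648,320),.108,0)])
# head axis from its top edges: corners seen in scene crop
for p in [(558,372),(708,430),(760,332),(612,277)]: print(ray(S,*b(*p),.086).round(4))
T=pickle.load(open("top0.pkl","rb"))
for p in [(58,182),(42,303),(186,322),(196,190)]: print(ray(T,(p[0]+.5)/4.4+219.5,(p[1]+.5)/4.4+179.5,.086).round(4))
for t in [1,2.5,4.5,6.5,8.5,10,11]:
    a=np.radians(t);c,s=np.cos(a),np.sin(a);print('{"offset": [%.4f, %.4f, 0], "dr": [0, 0, %g]}'%(.07*(1-c)-.023*s,.023*(1-c)+.07*s,-t),end=', ')
E
```

```text
0.1194 73.66
0.1195 -287.02
0.12 73.59
0.2243 83.81
[0.5729 0.1551 0.086 ]
[0.5796 0.2414 0.086 ]
[0.5054 0.2516 0.086 ]
[0.4985 0.1641 0.086 ]
[0.5758 0.2437 0.086 ]
[0.4996 0.2517 0.086 ]
[0.4872 0.1622 0.086 ]
[0.5702 0.1573 0.086 ]
{"offset": [-0.0004, 0.0012, 0], "dr": [0, 0, -1]}, {"offset": [-0.0009, 0.0031, 0], "dr": [0, 0, -2.5]}, {"offset": [-0.0016, 0.0056, 0], "dr": [0, 0, -4.5]}, {"offset": [-0.0022, 0.0081, 0], "dr": [0, 0, -6.5]}, {"offset": [-0.0026, 0.0106, 0], "dr": [0, 0, -8.5]}, {"offset": [-0.0029, 0.0125, 0], "dr": [0, 0, -10]}, {"offset": [-0.0031, 0.0138, 0], "dr": [0, 0, -11]},
```

Emit:
servo_tool(targets=[{"offset":[-0.0004,0.0012,0],"dr":[0,0,-1]},{"offset":[-0.0009,0.0031,0],"dr":[0,0,-2.5]},{"offset":[-0.0016,0.0056,0],"dr":[0,0,-4.5]},{"offset":[-0.0022,0.0081,0],"dr":[0,0,-6.5]},{"offset":[-0.0026,0.0106,0],"dr":[0,0,-8.5]},{"offset":[-0.0029,0.0125,0],"dr":[0,0,-10]},{"offset":[-0.0029,0.0125,0],"dr":[0,0,-10]},{"offset":[-0.0029,0.0125,0],"dr":[0,0,-10]}])

```text
time_s: 7.13
position: [0.5602, -0.0851, 0.0376]
tcp_rot: [[-0.864, 0.504, 0.0], [0.504, 0.864, 0.0], [0.0, 0.0, -1.0]]
force: [0.2, 0.2, -0.6]
opening: 0.005
grasp_force: 0.0
```

Run:
```python
from rig import bot, viewer
from h import *
c=viewer.capture("scene"); pickle.dump(c,open("s3.pkl","wb"))
cv2.imwrite("pics/d.png",cv2.resize(c["color"][180:325,255:460,::-1],None,fx=3.9,fy=3.9,interpolation=cv2.INTER_CUBIC)); s=bot.read_state();print(s["position"],s["force"])
```

```text
[ 0.56003496 -0.08508584  0.03753552] [-0.13968122  0.12289285 -0.87415276]
```

View pics/d.png

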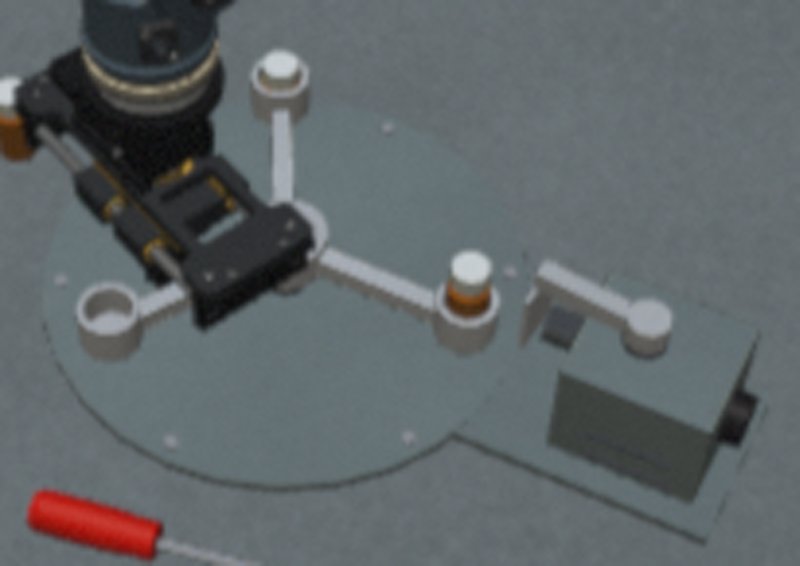

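The tall cap is at (471,267), short cap (281,65) and empty rim (109,309).

Run:
```python
from h import *
S=pickle.load(open("s3.pkl","rb"))
ang(S,[((471,267),.093,0),((281,65),.072,-120),((109,309),.062,120),((648,320),.108,0)])
c=viewer=None
from rig import viewer
T=viewer.capture("top");pickle.dump(T,open("t3.pkl","wb"))
g=cv2.cvtColor(T["color"],cv2.COLOR_RGB2GRAY)
w=(T["color"].min(2)>225).astype(np.uint8)
n,l,st,ce=cv2.connectedComponentsWithStats(w)
for i in range(1,n):
    u,v=ce[i]
    if 220<u<400 and 180<v<310 and st[i,4]>8: print(st[i,4],ce[i].round(1),ray(T,u,v,.093).round(4))
# lever centre line in scene: top face z=.106
p,q=ray(S,*b(548,266),.106),ray(S,*b(648,320),.108);d=q-p;print("lever",np.degrees(np.arctan2(d[1],d[0])),np.hypot(d[0],d[1]))
```

```text
0.1193 83.42
0.12 -276.79
0.12 83.3
0.2243 83.81
lever 74.58004856473227 0.06463011778417435
```

Run:
```python
from h import *
for f,box,z in(("top0.pkl",(252,272,230,247),.106),("t3.pkl",(252,272,230,247),.106),("scene0.pkl",(395,416,244,264),.106)):
    T=pickle.load(open(f,"rb"));g=T["color"].min(2).astype(float)
    u0,u1,v0,v1=box;P=[]
    for u in range(u0,u1):
        col=g[v0:v1,u]; w=np.clip(col-np.median(col)-25,0,None)
        if w.sum()>0:P.append(ray(T,u,(w*np.arange(v0,v1)).sum()/w.sum(),z)[:2])
    P=np.array(P);k=np.polyfit(P[:,1],P[:,0],1);print(f,len(P),"angle",90-np.degrees(np.arctan(k[0])),"x at y=.194",np.polyval(k,.194))
T=pickle.load(open("t3.pkl","rb"))
w=(T["color"].min(2)>190).astype(np.uint8)
n,l,st,ce=cv2.connectedComponentsWithStats(w)
for i in range(1,n):
    u,v=ce[i]
    if 220<u<400 and 180<v<310 and st[i,4]>5: print(st[i].tolist(),ce[i].round(1),ray(T,u,v,.093).round(4))
```

```text
top0.pkl 20 angle 76.84065643606296 x at y=.194 0.5344588008222254Traceback (most recent call last):
  File "<stdin>", line 8, in <module>
IndexError: too many indices for array: array is 1-dimensional, but 2 were indexed
```

The wheel reads 83.3–83.4° against a head direction of about 83.8°, so it's off by roughly 1 mm, which is good enough. I'll back off, rise and move to the lever.

Emit:
servo_tool(targets=[{"offset":[0,-0.004,0],"dr":[0,0,0]},{"offset":[0,-0.012,0],"dr":[0,0,0]},{"offset":[0,-0.02,0],"dr":[0,0,0]},{"offset":[0,-0.02,-0.01],"dr":[0,0,0]},{"offset":[0,-0.02,-0.035],"dr":[0,0,0]},{"offset":[0,-0.02,-0.06],"dr":[0,0,0]},{"offset":[0,-0.02,-0.085],"dr":[0,0,0]},{"offset":[0,-0.02,-0.11],"dr":[0,0,0]},{"offset":[0,-0.02,-0.135],"dr":[0,0,0]},{"offset":[0,-0.02,-0.16],"dr":[0,0,0]},{"offset":[0,-0.02,-0.175],"dr":[0,0,0]},{"offset":[0,-0.02,-0.18],"dr":[0,0,0]},{"offset":[0,-0.02,-0.18],"dr":[0,0,0]}])

```text
time_s: 8.32
position: [0.5507, -0.1033, 0.2195]
tcp_rot: [[-0.864, 0.504, 0.004], [0.504, 0.864, -0.001], [-0.004, 0.001, -1.0]]
force: [0.5, 0.1, -0.2]
opening: 0.011
grasp_force: 0.0
```

Emit:
servo_tool(targets=[{"offset":[0.005,0.01,0],"dr":[0,0,3]},{"offset":[0.014,0.03,0],"dr":[0,0,9]},{"offset":[0.023,0.05,0],"dr":[0,0,15]},{"offset":[0.033,0.07,0],"dr":[0,0,21]},{"offset":[0.042,0.09,0],"dr":[0,0,27]},{"offset":[0.052,0.11,0],"dr":[0,0,33]},{"offset":[0.061,0.13,0],"dr":[0,0,39]},{"offset":[0.071,0.15,0],"dr":[0,0,45]},{"offset":[0.08,0.17,0],"dr":[0,0,51]},{"offset":[0.09,0.19,0],"dr":[0,0,57]},{"offset":[0.099,0.21,0],"dr":[0,0,63]},{"offset":[0.103,0.219,0],"dr":[0,0,67.5]},{"offset":[0.105,0.222,0],"dr":[0,0,69.7]},{"offset":[0.105,0.222,0],"dr":[0,0,69.7]},{"offset":[0.105,0.222,0],"dr":[0,0,69.7]}])

```text
time_s: 9.57
position: [0.5701, 0.1419, 0.2161]
tcp_rot: [[0.171, 0.985, -0.003], [0.985, -0.171, -0.0], [-0.001, -0.003, -1.0]]
force: [0.1, -0.8, -0.4]
opening: 0.007
grasp_force: 0.0
```

Run:
```python
from rig import bot, viewer
from h import *
o=[]
for n,(r0,r1,c0,c1) in{"scene":(150,310,260,460),"top":(160,320,210,410)}.items():
    c=viewer.capture(n); o.append(cv2.resize(c["color"][r0:r1,c0:c1,::-1],(400,320),interpolation=cv2.INTER_CUBIC));pickle.dump(c,open(n+"4.pkl","wb"))
cv2.imwrite("pics/e.png",np.hstack(o)); s=bot.read_state();print(s["position"],s["force"],s["joint_positions"])
```

```text
[0.57053552 0.14136912 0.21668989] [ 0.40653849  0.04652403 -0.72544751] [ 3.03677248e+00  2.77727544e+01  8.78584545e+01 -1.13451407e-02
  6.44743719e+01  1.29482811e+01]
```

View pics/e.png

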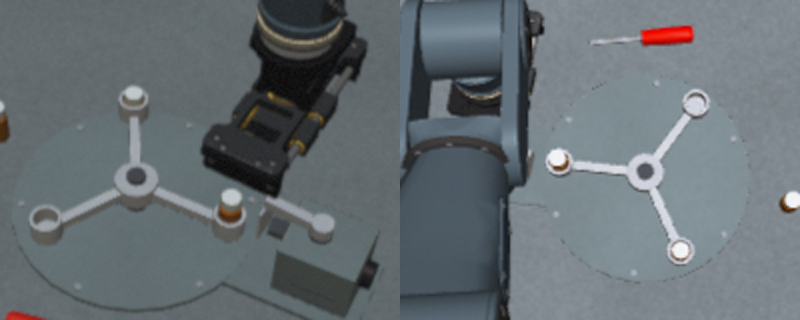

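The empty-side approach is clear. The scene half shows the gripper above and on the +x side of the lever (265–325, 200–228), and the tall vial lines up with the lever. I'll descend, close in, and sweep about the pivot.

Emit:
servo_tool(targets=[{"offset":[0,0,0.01],"dr":[0,0,0]},{"offset":[0,0,0.03],"dr":[0,0,0]},{"offset":[0,0,0.055],"dr":[0,0,0]},{"offset":[0,0,0.08],"dr":[0,0,0]},{"offset":[0,0,0.1],"dr":[0,0,0]},{"offset":[0,0,0.114],"dr":[0,0,0]},{"offset":[0,0,0.119],"dr":[0,0,0]},{"offset":[0,0,0.119],"dr":[0,0,0]},{"offset":[0,-0.004,0.119],"dr":[0,0,0]},{"offset":[0,-0.009,0.119],"dr":[0,0,0]},{"offset":[0,-0.014,0.119],"dr":[0,0,0]},{"offset":[0,-0.018,0.119],"dr":[0,0,0]},{"offset":[0,-0.021,0.119],"dr":[0,0,0]},{"offset":[0,-0.0225,0.119],"dr":[0,0,0]},{"offset":[0,-0.0225,0.119],"dr":[0,0,0]}])

```text
time_s: 10.92
position: [0.5485, 0.146, 0.0989]
tcp_rot: [[0.172, 0.985, 0.0], [0.985, -0.172, -0.0], [0.0, 0.0, -1.0]]
force: [-0.2, -0.5, -0.4]
opening: 0.004
grasp_force: 0.0
```

Run:
```python
import numpy as np
from rig import bot
s=bot.read_state();R=np.array(s["tcp_rot"]);H=(R.T@(np.array([.535,.194,0])-s["position"]))[:2];print(s["position"],s["force"],H)
H=np.array([.0455,-.022])
for t in [1,3,6,10,14,18,22,26,30,34,38,42,46,50,54,58,61,63,64,66,68,70,72,74,76,78,80]:
    a=np.radians(t);c,s=np.cos(a),np.sin(a);o=H-np.array([[c,-s],[s,c]])@H;print('{"offset": [%.4f, %.4f, 0], "dr": [0, 0, %g]}'%(*o,t),end=', ')
```

```text
[0.54850482 0.14600005 0.09890898] [-0.23510364 -0.46834894 -0.4474183 ] [ 0.04495921 -0.02157831]
{"offset": [-0.0004, -0.0008, 0], "dr": [0, 0, 1]}, {"offset": [-0.0011, -0.0024, 0], "dr": [0, 0, 3]}, {"offset": [-0.0021, -0.0049, 0], "dr": [0, 0, 6]}, {"offset": [-0.0031, -0.0082, 0], "dr": [0, 0, 10]}, {"offset": [-0.0040, -0.0117, 0], "dr": [0, 0, 14]}, {"offset": [-0.0046, -0.0151, 0], "dr": [0, 0, 18]}, {"offset": [-0.0049, -0.0186, 0], "dr": [0, 0, 22]}, {"offset": [-0.0050, -0.0222, 0], "dr": [0, 0, 26]}, {"offset": [-0.0049, -0.0257, 0], "dr": [0, 0, 30]}, {"offset": [-0.0045, -0.0292, 0], "dr": [0, 0, 34]}, {"offset": [-0.0039, -0.0327, 0], "dr": [0, 0, 38]}, {"offset": [-0.0030, -0.0361, 0], "dr": [0, 0, 42]}, {"offset": [-0.0019, -0.0394, 0], "dr": [0, 0, 46]}, {"offset": [-0.0006, -0.0427, 0], "dr": [0, 0, 50]}, {"offset": [0.0010, -0.0459, 0], "dr": [0, 0, 54]}, {"offset": [0.0027, -0.0489, 0], "dr": [0, 0, 58]}, {"offset": [0.0042, -0.0511, 0], "dr": [0, 0, 61]}, {"offset": [0.0052, -0.0526, 0], "dr": [0, 0, 63]}, {"offset": [0.0058, -0.0533, 0], "dr": [0, 0, 64]}, {"offset": [0.0069, -0.0546, 0], "dr": [0, 0, 66]}, {"offset": [0.0081, -0.0559, 0], "dr": [0, 0, 68]}, {"offset": [0.0093, -0.0572, 0], "dr": [0, 0, 70]}, {"offset": [0.0105, -0.0585, 0], "dr": [0, 0, 72]}, {"offset": [0.0118, -0.0597, 0], "dr": [0, 0, 74]}, {"offset": [0.0131, -0.0608, 0], "dr": [0, 0, 76]}, {"offset": [0.0145, -0.0619, 0], "dr": [0, 0, 78]}, {"offset": [0.0159, -0.0630, 0], "dr": [0, 0, 80]},
```

Emit:
servo_tool(targets=[{"offset":[-0.0004,-0.0008,0],"dr":[0,0,1]},{"offset":[-0.0011,-0.0024,0],"dr":[0,0,3]},{"offset":[-0.0021,-0.0049,0],"dr":[0,0,6]},{"offset":[-0.0031,-0.0082,0],"dr":[0,0,10]},{"offset":[-0.004,-0.0117,0],"dr":[0,0,14]},{"offset":[-0.0046,-0.0151,0],"dr":[0,0,18]},{"offset":[-0.0049,-0.0186,0],"dr":[0,0,22]},{"offset":[-0.005,-0.0222,0],"dr":[0,0,26]},{"offset":[-0.0049,-0.0257,0],"dr":[0,0,30]},{"offset":[-0.0045,-0.0292,0],"dr":[0,0,34]},{"offset":[-0.0039,-0.0327,0],"dr":[0,0,38]},{"offset":[-0.003,-0.0361,0],"dr":[0,0,42]},{"offset":[-0.0019,-0.0394,0],"dr":[0,0,46]},{"offset":[-0.0006,-0.0427,0],"dr":[0,0,50]},{"offset":[0.001,-0.0459,0],"dr":[0,0,54]},{"offset":[0.0027,-0.0489,0],"dr":[0,0,58]},{"offset":[0.0042,-0.0511,0],"dr":[0,0,61]},{"offset":[0.0052,-0.0526,0],"dr":[0,0,63]},{"offset":[0.0058,-0.0533,0],"dr":[0,0,64]},{"offset":[0.0058,-0.0533,0],"dr":[0,0,64]}])

```text
time_s: 12.58
position: [0.4974, 0.1606, 0.0986]
tcp_rot: [[0.961, 0.277, -0.0], [0.277, -0.961, -0.0], [-0.0, 0.0, -1.0]]
force: [-0.4, -0.8, -0.2]
opening: 0.004
grasp_force: 0.3
```

Emit:
servo_tool(targets=[{"offset":[-0.0004,-0.0008,0],"dr":[0,0,1]},{"offset":[-0.0011,-0.0024,0],"dr":[0,0,3]},{"offset":[-0.0021,-0.0049,0],"dr":[0,0,6]},{"offset":[-0.0026,-0.0065,0],"dr":[0,0,8]},{"offset":[-0.0031,-0.0082,0],"dr":[0,0,10]},{"offset":[-0.0031,-0.0082,0],"dr":[0,0,10]}])

```text
time_s: 13.08
position: [0.4921, 0.1679, 0.0985]
tcp_rot: [[0.994, 0.105, -0.0], [0.105, -0.994, 0.0], [-0.0, -0.0, -1.0]]
force: [-0.5, -0.3, 0.6]
opening: 0.002
grasp_force: 0.2
```

Emit:
servo_tool(targets=[{"offset":[-0.0004,-0.0008,0],"dr":[0,0,1]},{"offset":[-0.0008,-0.0016,0],"dr":[0,0,2]},{"offset":[-0.0008,-0.0016,0],"dr":[0,0,2]}])

```text
time_s: 13.33
position: [0.4913, 0.1693, 0.0986]
tcp_rot: [[0.998, 0.07, 0.0], [0.07, -0.998, 0.0], [0.0, -0.0, -1.0]]
force: [0.6, -0.2, -0.6]
opening: 0.002
grasp_force: 0.4
```

Emit:
servo_tool(targets=[{"offset":[-0.0004,-0.0008,0],"dr":[0,0,1]},{"offset":[-0.0008,-0.0016,0],"dr":[0,0,2]},{"offset":[-0.0008,-0.0016,0],"dr":[0,0,2]}])

```text
time_s: 13.58
position: [0.4903, 0.1709, 0.0986]
tcp_rot: [[0.999, 0.035, 0.0], [0.035, -0.999, 0.0], [0.0, -0.0, -1.0]]
force: [0.9, -0.1, -0.0]
opening: 0.003
grasp_force: 0.4
```

The finger's half-depth turned out to be about 8 mm, so roughly 7 mm more is needed. I'll creep until the force shows the stop.

Emit:
servo_tool(targets=[{"offset":[0,-0.0015,0],"dr":[0,0,0]},{"offset":[0,-0.003,0],"dr":[0,0,0]},{"offset":[0,-0.004,0],"dr":[0,0,0]},{"offset":[0,-0.004,0],"dr":[0,0,0]}])

```text
time_s: 13.92
position: [0.4899, 0.175, 0.0985]
tcp_rot: [[0.999, 0.036, -0.0], [0.036, -0.999, 0.0], [-0.0, -0.0, -1.0]]
force: [0.4, -1.1, -0.8]
opening: 0.005
grasp_force: 0.3
```

Emit:
servo_tool(targets=[{"offset":[0,-0.001,0],"dr":[0,0,0]},{"offset":[0,-0.002,0],"dr":[0,0,0]},{"offset":[0,-0.002,0],"dr":[0,0,0]}])

```text
time_s: 14.17
position: [0.4899, 0.1764, 0.0985]
tcp_rot: [[0.999, 0.037, -0.0], [0.037, -0.999, -0.001], [-0.001, 0.001, -1.0]]
force: [0.2, -3.0, -0.1]
opening: 0.002
grasp_force: 1.8
```

Emit:
servo_tool(targets=[{"offset":[0,-0.001,0],"dr":[0,0,0]},{"offset":[0,-0.002,0],"dr":[0,0,0]},{"offset":[0,-0.002,0],"dr":[0,0,0]}])

```text
time_s: 14.42
position: [0.4898, 0.1767, 0.0985]
tcp_rot: [[0.999, 0.039, -0.001], [0.039, -0.999, -0.004], [-0.001, 0.004, -1.0]]
force: [-1.4, -10.1, 0.5]
opening: 0.004
grasp_force: 5.0
```

Against the stop: 10 N with the position stalled. Backing off and rising.

Emit:
servo_tool(targets=[{"offset":[0,0.004,0],"dr":[0,0,0]},{"offset":[0,0.012,0],"dr":[0,0,0]},{"offset":[0,0.02,0],"dr":[0,0,0]},{"offset":[0,0.024,0],"dr":[0,0,0]},{"offset":[0,0.024,-0.01],"dr":[0,0,0]},{"offset":[0,0.024,-0.03],"dr":[0,0,0]},{"offset":[0,0.024,-0.055],"dr":[0,0,0]},{"offset":[0,0.024,-0.08],"dr":[0,0,0]},{"offset":[0,0.024,-0.105],"dr":[0,0,0]},{"offset":[0,0.024,-0.13],"dr":[0,0,0]},{"offset":[0,0.024,-0.155],"dr":[0,0,0]},{"offset":[0,0.024,-0.175],"dr":[0,0,0]},{"offset":[0,0.024,-0.185],"dr":[0,0,0]},{"offset":[0,0.024,-0.185],"dr":[0,0,0]}])

```text
time_s: 15.58
position: [0.4923, 0.1552, 0.2865]
tcp_rot: [[0.999, 0.036, 0.006], [0.036, -0.999, 0.001], [0.006, -0.001, -1.0]]
force: [-0.3, -0.4, 0.2]
opening: 0.006
grasp_force: 0.0
```

Run:
```python
from rig import bot, viewer
from h import *
c=viewer.capture("scene"); pickle.dump(c,open("s5.pkl","wb"))
cv2.imwrite("pics/f.png",cv2.resize(c["color"][180:325,255:460,::-1],None,fx=3.9,fy=3.9,interpolation=cv2.INTER_CUBIC)); s=bot.read_state();print(s["position"],s["force"],s["time_s"])
```

```text
[0.49121288 0.15498742 0.28462695] [ 0.2350464   0.15470359 -0.13455686] 15.6333
```

View pics/f.png

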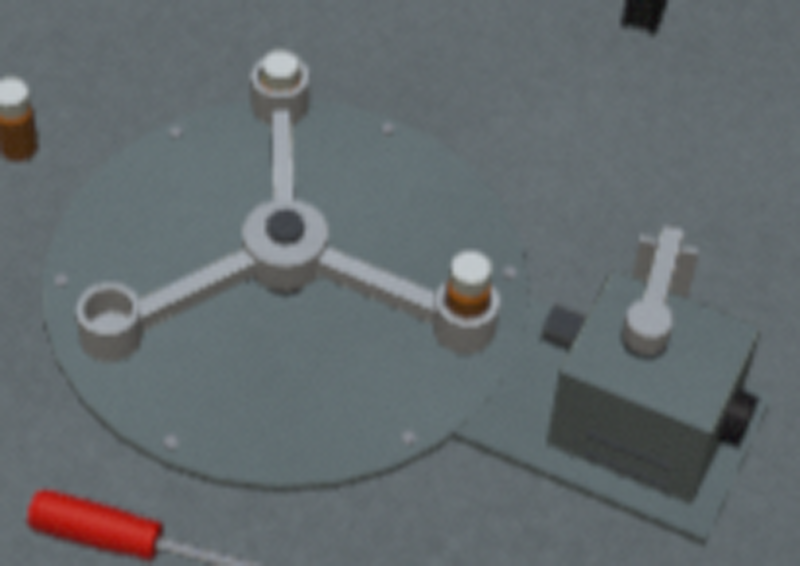

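The lever is swung open with its tip at crop (672,232). The wheel is unmoved, the vials are upright and the snout shows at about (563,327). One last numeric check of the alignment.

Run:
```python
from h import *
S=pickle.load(open("s5.pkl","rb"))
ang(S,[((471,267),.093,0),((281,65),.072,-120),((109,309),.062,120),((563,325),.074,0),((648,320),.108,0)])
p,q=ray(S,*b(672,232),.106),ray(S,*b(648,320),.108);d=p-q;print("lever",np.degrees(np.arctan2(d[1],d[0])),np.hypot(d[0],d[1]))
T=pickle.load(open("top4.pkl","rb"))
h=ray(T,210+(646-400)/2,160+171/2,.062)
for p,z,o in(((559,156),.093,0),((696,102),.062,120),((681,250),.072,-120)):
    d=ray(T,210+(p[0]-400)/2,160+p[1]/2,z)-h;print(np.degrees(np.arctan2(d[1],d[0]))+o)
```

```text
0.1193 83.42
0.12 -276.79
0.12 83.3
0.1777 83.7
0.2243 83.81
lever -176.19985553068787 0.06645090609500284
82.03668703627392
84.06110101760149
-276.9851913234619
```

```bash
python3 -c "
from rig import ticket
print(ticket.hand_in())"
```

```text
the job is handed in; nothing more can be done
None
```

The job is handed in after about 16 s on the robot's clock: the tall vial stands in front of the snout (about 0.5°, or 1 mm, off by camera), and the shutter lever is fully open against its stop; before I touched it, the lever seemed to sit 7–9° open in the images, and I left it that way during the wheel turn.

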